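Sort returned flight-case and truss hardware

ROBOT

A 7-joint arm with a two-finger parallel gripper is mounted at the origin on the work surface. World frame = base frame: x ahead of the robot, y to its left, z up, the work surface at z = 0. Lengths are in m, angles in rad, forces in N, time in s.
With the tool pointing down it reaches from about 0.4 to 0.875 m from the base axis. Payload 19.3 kg.
Tool frame: the origin (TCP) lies midway between the tips of the shut fingers; the grasp point (between the pads) lies 19 mm behind it; z points along the fingers, y is the line along which they close (so a half turn about z gives the same grasp; the last joint's range is limited). The gripper opens to 85 mm and grips with 20 to 120 N. Pads are 22 mm wide; open, the fingers measure 114 mm over their backs; the gripper's body (76 mm by 85 mm) begins 54 mm behind the grasp point. The pads swing forward as they close: fully open they stand 13 mm farther back than shut.
Start: joints at [1.25, 0.521, -0.036, 1.599, 0.021, 1.021, -0.113], TCP at [0.155, -0.605, 0.231] pointing down, gripper open.
Joint ranges: [-2.91, 2.91], [-0.3, 2.13], [-1.5, 1.42], [0.17, 2.43], [-1.26, 4.41], [0.16, 1.93], [-2.52, 2.52]. Speed limits (rad/s): [1.89, 1.89, 2.39, 2.39, 3.01, 3.01, 3.01].

INTERFACE

Orientations are given as a 3x3 rotation matrix whose columns are the frame's x, y, z axes.
In Python, from plant import status, imaging, robot gives the robot as it stands.
- The arm moves only by the tool play_rows, never from a script. Its argument "plan" is a list of rows, each a list of 5 numbers: the shift along the tool's x, y, z in units of 25 mm (1.0 is 25 mm), then the turn about the tool's z in degrees, then the closure in counts, from 0 (fully open) to 255 (shut). A call has 1 to 5 rows; each row is the pose to reach, as a shift and turn from the pose commanded when the call began, along the tool's axes at that moment; what a row does not reach only later rows make up. A row lasts 1/8 s, in which the tool goes at most 62.5 mm and 10.7 degrees, less where a joint would pass 70% of its speed; a pose out of reach is approached as far as the arm can. A call with a gripper value outside its range is refused whole. The fingers move at their own pace and stop on an object; the grip force is fixed at half the most. Time passes only in rows, so rows that repeat a pose let the fingers close. It gives the time, the measured TCP pose, the force, the opening and the grip force at its end, in the units of the state.
- status.state(): the state, without advancing time (a new reading comes with each control period).
- imaging.grab_frame(name): name is "side" or "top"; returns the picture (480x640x3 uint8, red, green, blue); there is no depth.
- imaging.camera_params(name): a dict with "vertical_fov" (degrees; the focal length in pixels is half the picture's height over the tangent of half this angle, whatever the lens; pixels are square), "cx", "cy" (the principal point, pixels), "dist" ([k1, k2, p1, p2, k3] as OpenCV has them; the pictures are not rectified), "extrinsics" (4x4, takes a point from camera to world coordinates). Camera axes: x right, y up, looking along -z (the intrinsics and any distortion apply to the point x, -y, -z); pixel columns grow to the right and rows downward; lengths in m; the calibration is good to about 2 mm. A picture is of the moment at which its call begins. camera_params takes no time and is no camera call.
- robot.close_job(): hands the job in; it is judged then, once.
The state is a dict: "time_s": time; "joint_positions": joint angles; "joint_vel": joint speeds; "joint_torque": joint torques, N m; "position": TCP position; "orientation": TCP orientation; "force": force on the tool from outside, world axes, zero at the start; "ft_torque": the same for the moment, N m; "finger_gap": finger opening in m; "grip_force": force on a finger pad.
Only numpy, scipy, OpenCV 4.12 (cv2) and the standard library are available. Lean on these libraries where they do the work, as an engineer would, in place of code of your own. Each camera call takes 0.05 s, during which the arm holds its last target. There are 200 camera calls.

TASK

Sort the hardware left on the bench: put the two castors in the square tray, the two aluminium truss couplers in the long narrow tray and the rubber foot in the round steel dish. Leave every piece flat on the floor of its container: castors still wheel-up on their plates, couplers standing on end, the foot upright as it stands now. Do not shift the tape roll or the small carton lying among them.

Things in the scene. Friction and masses are not known exactly. Their poses are not given: they have to be found in the camera images.
- castor_a: Flight-case castor, wheel up: steel plate 70 (x) by 50 (y) by 4 thick, flat on the table; fixed fork 28 (x) by 33 (y) up to 66 above the underside, black wheel 54 diameter, 22 wide between the cheeks, axle along y, top at 77. 0.18 kg. Origin: centre of the plate's underside, z up. Grip across the fork cheeks (fingers closing along y, 33 wide), 50 to 65 up.
- castor_b: Second, same castor. Flight-case castor, wheel up: steel plate 70 (x) by 50 (y) by 4 thick, flat on the table; fixed fork 28 (x) by 33 (y) up to 66 above the underside, black wheel 54 diameter, 22 wide between the cheeks, axle along y, top at 77. 0.18 kg. Origin: centre of the plate's underside, z up. Grip across the fork cheeks (fingers closing along y, 33 wide), 50 to 65 up.
- coupler_a: Loose aluminium conical truss coupler, standing on end: 80 tall, round, double-coned; 34 diameter at both ends, widening to a straight belt of 48 diameter from 30 to 50 above the foot. About 0.22 kg. Origin: centre of its foot, z up; may be gripped from any side at the belt.
- coupler_b: Second, same coupler. Loose aluminium conical truss coupler, standing on end: 80 tall, round, double-coned; 34 diameter at both ends, widening to a straight belt of 48 diameter from 30 to 50 above the foot. About 0.22 kg. Origin: centre of its foot, z up; may be gripped from any side at the belt.
- rubber_foot: Loose black rubber equipment foot, a squat round block: 44 diameter at the base, 41 at the top, 30 high, a steel washer showing in its top face. About 0.05 kg. Origin: centre of its underside, z up.
- square_tray: Square open grey plastic tray fixed to the bench, 168 by 168 outside, 25 high, walls and floor 4 thick (inside 160 by 160). Origin: centre of its underside; x and y along its sides, z up. Two castors fit side by side.
- long_tray: Long narrow open grey plastic tray fixed to the bench, 98 (its x) by 198 (its y) outside, 25 high, walls and floor 4 thick (inside 90 by 190). Origin: centre of its underside, z up. Two couplers fit one behind the other along y.
- round_dish: Round open steel parts dish fixed to the bench, 138 diameter outside, 20 high, wall and floor 4 thick (inside 130 diameter). Origin: centre of its underside, z up.
- tape_roll: Bystander: loose roll of white insulating tape lying flat, 66 diameter, hole 40, 19 high. Origin: centre of its underside. Not to be moved.
- carton: Bystander: small loose cardboard carton, 50 (x) by 40 (y) by 30 high. Origin: centre of its underside. Not to be moved.

How it is judged:
By the outcome, as a careful person would: the job done as asked, in the order asked, and still so for the second after the job is handed in, with the robot touching nothing.
It also fails if it takes over 144 s, if anything falls off the work surface, if the arm or the gripper's body presses on something with over 40 N, if the wrist force passes 120 N, or if a joint passes its speed limit or range.

## Working session

There is one attempt and no reset: what is moved stays moved. The work goes in short steps, Python scripts to look and compute and a tool call to move; the robot and the scene stay as the last step left them, time stands still between calls to the robot, and variables do not carry over. Pictures are saved under pics/ and viewed, at most 17 in all, crops included, and the job is handed in when it is done.

Besides the shell and the picture viewer there is one more tool, called in YAML: its name, and indented under it one key for each argument. play_rows: Moves the arm, as the interface text tells. Its arguments: {"type":"object","properties":{"plan":{"type":"array"}},"required":["plan"]}

```bash
mkdir -p pics; ls
python3 - <<'E'
from plant import status, imaging
import cv2,numpy as np
s=status.state();print(s['time_s'],s['position'],np.round(s['orientation'],3).tolist(),s['finger_gap'])
for n in('top','side'):
    cv2.imwrite(f'pics/{n}0.png',imaging.grab_frame(n)[:,:,::-1]);p=imaging.camera_params(n);print({k:np.round(v,4).tolist() for k,v in p.items()})
E
```

```text
pics
0.0 [ 0.15498465 -0.60515692  0.23073576] [[0.969, 0.248, -0.0], [0.248, -0.969, 0.001], [-0.0, -0.001, -1.0]] 0.08532767359516667
{'vertical_fov': 45.3841, 'cx': 320.3247, 'cy': 230.2086, 'dist': [-0.0429, 0.0, 0.0, 0.0, 0.0], 'extrinsics': [[-0.1438, 0.9683, -0.2044, 0.3392], [-0.9896, -0.1412, 0.0271, 0.0216], [-0.0026, 0.2062, 0.9785, 1.0848], [0.0, 0.0, 0.0, 1.0]]}
{'vertical_fov': 57.188, 'cx': 322.8766, 'cy': 230.6335, 'dist': [-0.0667, 0.0, 0.0, 0.0, 0.0], 'extrinsics': [[0.9241, 0.2293, -0.3057, 0.285], [-0.3818, 0.5889, -0.7124, -0.6286], [0.0167, 0.775, 0.6317, 0.6289], [0.0, 0.0, 0.0, 1.0]]}
```

View pics/top0.png

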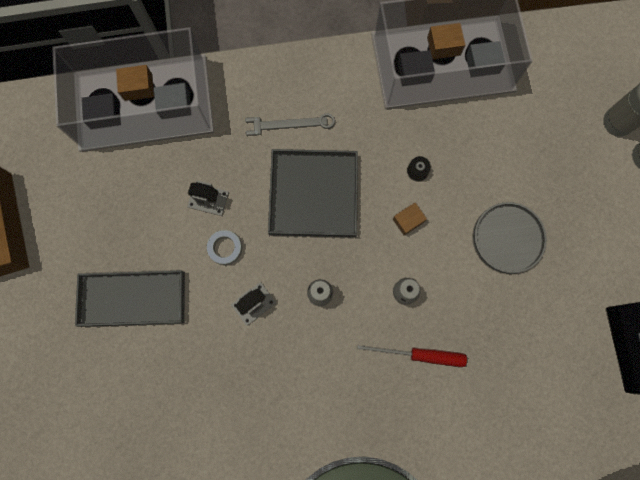

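View pics/side0.png

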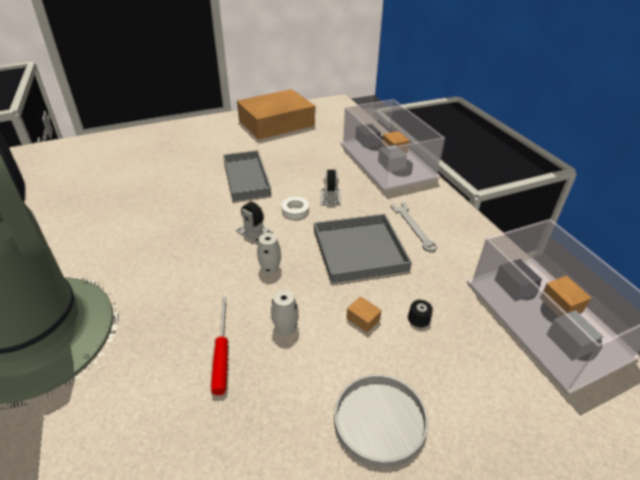

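The top view shows castors near (207,196) and (253,302), couplers at (320,291) and (407,290), and the foot at (419,168). The tape is at (224,247) and the carton at (410,218). The square tray is at (314,193), the long tray at (131,298) and the dish at (509,238). I'll enlarge it next to measure.

```bash
cat > h.py <<'E'
import cv2,numpy as np
from plant import status, imaging
def cam(n):
    p=imaging.camera_params(n);f=240/np.tan(np.radians(p['vertical_fov'])/2)
    return np.array([[f,0,p['cx']],[0,f,p['cy']],[0,0,1]]),np.array(p['dist']),np.array(p['extrinsics'])
def p2w(n,uv,z):
    K,d,E=cam(n);q=cv2.undistortPoints(np.array(uv,float).reshape(-1,1,2),K,d)[:,0]
    r=np.c_[q[:,0],-q[:,1],-np.ones(len(q))]@E[:3,:3].T;o=E[:3,3]
    return (o+r*((z-o[2])/r[:,2])[:,None])[:,:2]
def w2p(n,P):
    K,d,E=cam(n);c=(np.array(P,float).reshape(-1,3)-E[:3,3])@E[:3,:3]
    return cv2.projectPoints(c*[1,-1,-1],np.zeros(3),np.zeros(3),K,d)[0][:,0]
def snap(n,name,u0,v0,w,h,s,draw=()):
    im=imaging.grab_frame(n)[:,:,::-1][v0:v0+h,u0:u0+w];im=cv2.resize(im,None,fx=s,fy=s,interpolation=cv2.INTER_CUBIC)
    for P in draw: cv2.polylines(im,[np.int32(np.round((w2p(n,P)-[u0,v0]+.5)*s))],True,(0,255,0),1)
    cv2.imwrite(f'pics/{name}.png',im)
def to(x,y,z,yaw=None):
    """yaw (deg): world direction of the tool x axis; prints shift in rows' units for the tip target"""
    s=status.state();R=np.array(s['orientation']);d=R.T@(np.array([x,y,z])-s['position'])/.025
    a=np.degrees(np.arctan2(R[1,0],R[0,0]))
    t=None if yaw is None else round(-(yaw-a),1)
    print('shift',np.round(d,2),'turn',t,'yaw now',round(a,1))
E
python3 - <<'E'
from h import *
snap('top','c1',180,145,260,185,3)
for n,q in dict(sq=[(272,151),(357,151),(356,236),(270,235)],lt=[(78,272),(183,271),(184,324),(78,326)]).items():
    w=p2w('top',q,.025);print(n,w.round(4).tolist(),w.mean(0).round(4),np.linalg.norm(np.roll(w,-1,0)-w,axis=1).round(3))
print('dish',p2w('top',[(474,238),(545,238),(509,204),(509,273)],.02).round(4))
E
```

```text
sq [[0.7301, 0.0626], [0.7061, -0.1011], [0.5399, -0.0727], [0.5651, 0.0874]] [ 0.6353 -0.0059] [0.165 0.169 0.162 0.167]
lt [[0.5469, 0.4534], [0.5206, 0.2568], [0.4229, 0.2645], [0.4466, 0.4595]] [0.4842 0.3586] [0.198 0.098 0.196 0.1  ]
dish [[ 0.5047 -0.294 ]
 [ 0.485  -0.4285]
 [ 0.5603 -0.3742]
 [ 0.4295 -0.3461]]
```

View pics/c1.png

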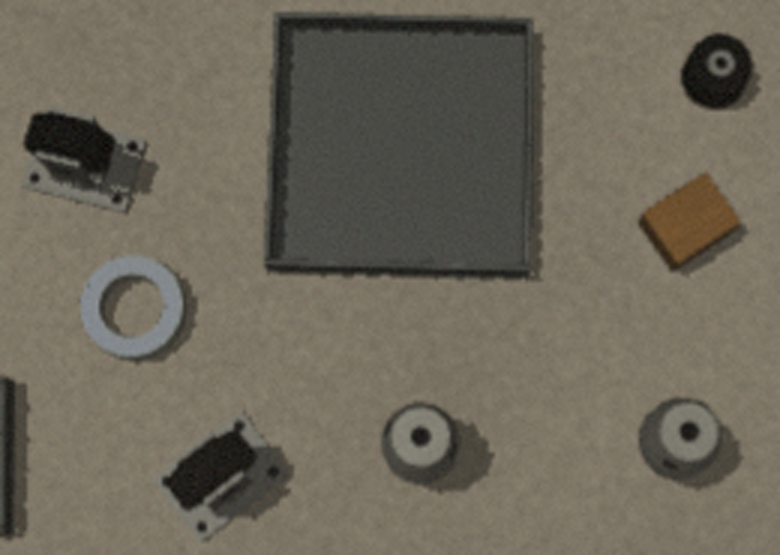

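Run:
```python
from h import *
def c(pts,z): return p2w('top',np.array(pts,float)/3+[180-.33,145-.33],z)
D=[]
def rect(x,y,a,l,w,z):
    r=np.radians(a);X=np.array([np.cos(r),np.sin(r)]);Y=np.array([-X[1],X[0]])
    return [[*(np.array([x,y])+i*l/2*X+j*w/2*Y),z] for i,j in((1,1),(1,-1),(-1,-1),(-1,1))]
def circ(x,y,r,z): return [[x+r*np.cos(t),y+r*np.sin(t),z] for t in np.linspace(0,6.28,40)]
for n,q in dict(castor1=[(147,139),(127,212),(24,186)],castor2=[(243,413),(165,480),(205,540)]).items():
    w=c(q,.004);m=(w[0]+w[2])/2
    long=w[1]-w[2] if n=='castor1' else w[0]-w[1]; a=np.degrees(np.arctan2(long[1],long[0]))
    print(n,m.round(4),a.round(1),np.linalg.norm(np.diff(w,axis=0),axis=1).round(3))
    D.append(rect(*m,a,.07,.05,.004)); D.append(rect(*m,a,.028,.033,.066))
for n,q,z,r in(('cA',(420,436),.08,.017),('cB',(689,432),.08,.017),('foot',(721,63),.03,.0205),('tape',(134,307),.0095,.033)):
    m=c([q],z)[0];print(n,m.round(4));D.append(circ(*m,r,z if n!='tape' else .019))
    if n[0]=='c':D.append(circ(*m,.024,.04))
w=c([(641,219),(707,174),(740,219),(677,271)],.03);print('carton',w.mean(0),np.linalg.norm(np.diff(w,axis=0),axis=1).round(3),w.round(3).tolist())
D.append(rect(.6353,-.0059,-8.3,.168,.168,.025))
snap('top','c2',180,145,260,185,3,D)
```

```text
castor1 [0.6585 0.1991] -112.7 [0.05 0.07]
castor2 [0.444  0.1343] -57.0 [0.064 0.045]
cA [0.4433 0.0102]
cB [ 0.4229 -0.1457]
foot [ 0.6576 -0.216 ]
tape [0.5579 0.1775]
carton [ 0.55800829 -0.17873028] [0.052 0.035 0.053] [[0.564, -0.148], [0.586, -0.194], [0.555, -0.209], [0.527, -0.164]]
```

View pics/c2.png

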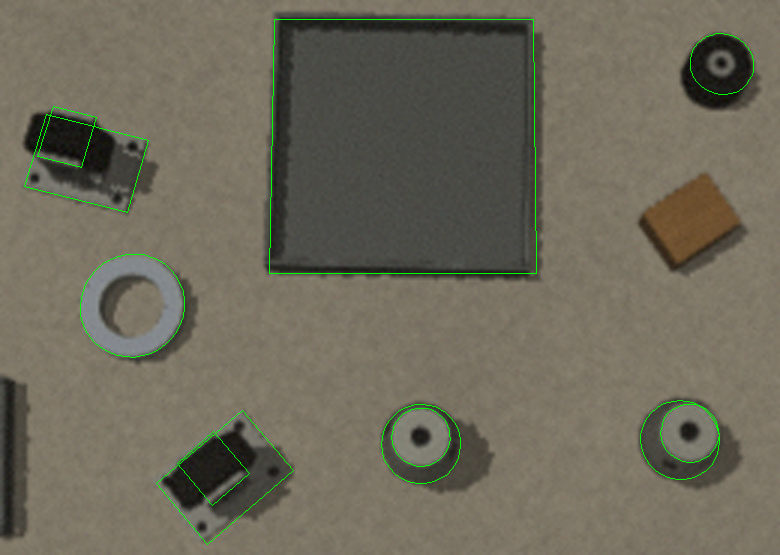

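The overlay matches the scene: the sizes agree within a few mm and every position is in reach. First move is to castor 1, passing over at a safe height.

play_rows:
  plan:
    - [1.7,-1.6,0,0,0]
    - [3.4,-3.2,0,0,0]
    - [5.1,-4.8,0,0,0]
    - [6.8,-6.4,0,0,0]
    - [8.5,-8,0,0,0]

```text
time_s: 0.82
position: [0.3121, -0.3573, 0.2314]
orientation: [[0.969, 0.248, 0.0], [0.248, -0.969, -0.0], [0.0, 0.0, -1.0]]
force: [1.4, -0.5, 0.9]
finger_gap: 0.0851
grip_force: 0.0
```

play_rows:
  plan:
    - [1.7,-1.6,0,0,0]
    - [3.4,-3.2,0,0,0]
    - [5.1,-4.8,0,0,0]
    - [6.8,-6.4,0,0,0]
    - [8.5,-8,0,0,0]

```text
time_s: 1.45
position: [0.4683, -0.1109, 0.2315]
orientation: [[0.969, 0.248, 0.0], [0.248, -0.969, -0.0], [0.0, 0.0, -1.0]]
force: [0.2, -1.1, -1.3]
finger_gap: 0.0857
grip_force: 0.0
```

play_rows:
  plan:
    - [1.7,-1.6,0,0,0]
    - [3.4,-3.2,0,0,0]
    - [5.1,-4.8,0,0,0]
    - [6.8,-6.4,0,0,0]
    - [8.5,-8,0,0,0]

```text
time_s: 2.08
position: [0.6246, 0.1355, 0.2312]
orientation: [[0.969, 0.248, -0.0], [0.248, -0.969, -0.0], [-0.0, 0.0, -1.0]]
force: [0.5, -0.3, 0.5]
finger_gap: 0.0855
grip_force: 0.0
```

```bash
python3 -c "
from h import *
s=status.state();print(s['time_s'],s['position'],np.round(s['joint_positions'],2))
to(.6585,.199,.2,67.3)"
```

```text
2.075 [0.6245843  0.13553417 0.23119113] [-0.1   0.56 -0.31  1.55  0.19  1.06 -1.78]
shift [ 1.94 -2.12  1.25] turn -52.9 yaw now 14.4
```

play_rows:
  plan:
    - [0.9,-1,0.3,-10.5,0]
    - [1.94,-2.12,0.6,-21,0]
    - [1.94,-2.12,1.25,-31.5,0]
    - [1.94,-2.12,1.25,-42,0]
    - [1.94,-2.12,1.25,-52.5,0]

```text
time_s: 2.7
position: [0.6574, 0.1974, 0.1995]
orientation: [[0.387, 0.922, -0.001], [0.922, -0.387, -0.0], [-0.0, -0.001, -1.0]]
force: [0.5, 0.5, -0.2]
finger_gap: 0.0853
grip_force: 0.0
```

play_rows:
  plan:
    - [0,0,1.5,0,0]
    - [0,0,3,0,0]
    - [0,0,3.2,0,0]
    - [0,0,3.2,0,0]
    - [0,0,3.2,0,0]

```text
time_s: 3.32
position: [0.6583, 0.1977, 0.1217]
orientation: [[0.393, 0.92, 0.002], [0.92, -0.393, 0.001], [0.001, 0.002, -1.0]]
force: [-0.8, -0.0, 0.7]
finger_gap: 0.0855
grip_force: 0.0
```

```bash
python3 -c "
from h import *
to(.6585,.199,.032,67.3)
snap('side','s1',240,100,200,150,4)"
```

```text
shift [ 0.05 -0.02  3.59] turn -0.4 yaw now 66.9
```

View pics/s1.png

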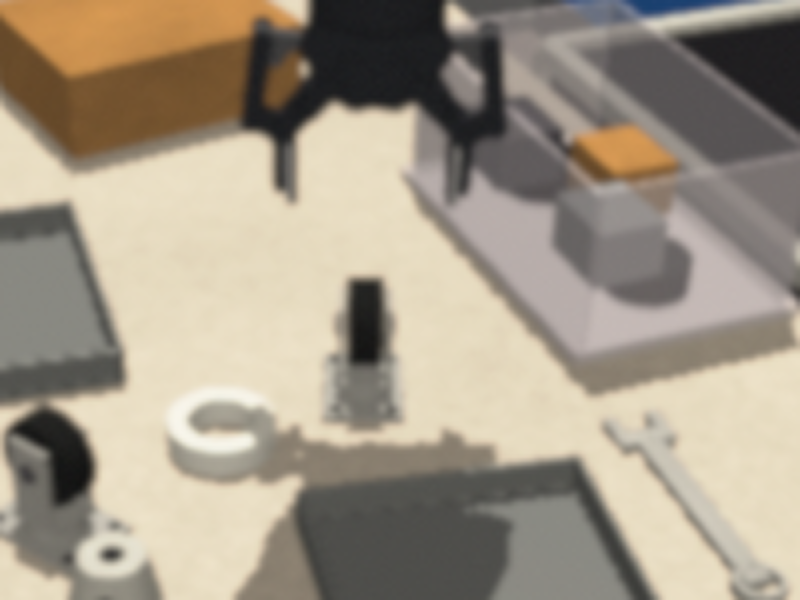

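The side view shows the open fingers at crop (285,190) and (457,190), straddling the castor wheel at (366,320) and aligned with it. Next I descend and close.

play_rows:
  plan:
    - [0,0,1.2,0,0]
    - [0,0,2.4,0,0]
    - [0,0,3.5,0,0]
    - [0,0,3.55,0,0]
    - [0,0,3.55,0,0]

```text
time_s: 4.0
position: [0.6583, 0.1977, 0.0328]
orientation: [[0.393, 0.92, 0.001], [0.92, -0.393, 0.001], [0.001, 0.001, -1.0]]
force: [0.3, 0.2, 0.1]
finger_gap: 0.0852
grip_force: 0.0
```

play_rows:
  plan:
    - [0,0,0,0,255]
    - [0,0,0,0,255]
    - [0,0,0,0,255]
    - [0,0,0,0,255]
    - [0,0,0,0,255]

```text
time_s: 4.62
position: [0.6579, 0.1975, 0.0319]
orientation: [[0.393, 0.92, 0.001], [0.92, -0.393, 0.0], [0.001, 0.001, -1.0]]
force: [-0.4, -1.7, 5.9]
finger_gap: 0.0323
grip_force: 60.5
```

play_rows:
  plan:
    - [0,0,0,0,255]
    - [0,0,0,0,255]
    - [0,0,0,0,255]

```text
time_s: 5.0
position: [0.658, 0.1974, 0.0319]
orientation: [[0.393, 0.92, 0.001], [0.92, -0.393, 0.0], [0.001, 0.001, -1.0]]
force: [-0.6, 0.3, 5.1]
finger_gap: 0.0323
grip_force: 60.5
```

play_rows:
  plan:
    - [0,0,-1,0,255]
    - [0,0,-2,0,255]
    - [0,0,-3,0,255]
    - [-1.5,0.8,-3,0,255]
    - [-3,1.6,-3,0,255]

```text
time_s: 5.62
position: [0.6649, 0.1119, 0.1066]
orientation: [[0.392, 0.92, 0.0], [0.92, -0.392, -0.0], [0.0, 0.0, -1.0]]
force: [-0.3, -0.9, -1.8]
finger_gap: 0.0322
grip_force: 59.9
```

play_rows:
  plan:
    - [-1.5,0.8,0,-3,255]
    - [-3,1.6,0,-7,255]
    - [-4.46,2.24,0,-12,255]
    - [-4.46,2.24,0,-14.6,255]
    - [-4.46,2.24,0,-14.6,255]

```text
time_s: 6.25
position: [0.6725, -0.0121, 0.1063]
orientation: [[0.149, 0.989, -0.0], [0.989, -0.149, 0.0], [0.0, -0.0, -1.0]]
force: [0.4, 0.8, -2.0]
finger_gap: 0.0322
grip_force: 59.8
```

```bash
python3 -c "
from h import *
to(.673,-.0115,.0365,81.5);s=status.state();print(s['force'],s['finger_gap'])
snap('top','t1',180,120,260,185,3)"
```

```text
shift [0.03 0.02 2.79] turn -0.1 yaw now 81.4
[ 0.36966991  0.77716106 -2.03119664] 0.03223465298666281
```

View pics/t1.png

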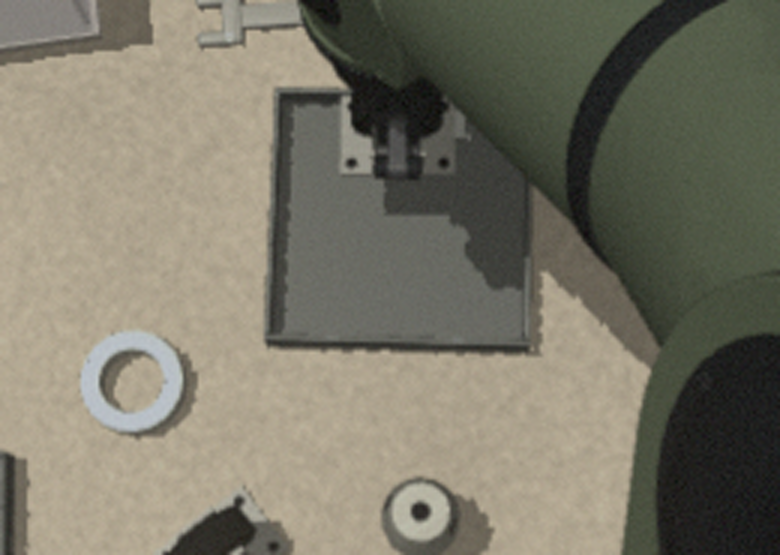

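The castor is held level and square over the far half of the tray, with the plate's near edge at crop row 172 and the tray's near wall at 345. Lowering now.

play_rows:
  plan:
    - [0,0,1,0,255]
    - [0,0,2,0,255]
    - [0,0,2.6,0,255]
    - [0,0,2.74,0,255]
    - [0,0,2.78,0,255]

```text
time_s: 6.92
position: [0.673, -0.0116, 0.0373]
orientation: [[0.148, 0.989, 0.001], [0.989, -0.148, 0.0], [0.0, 0.001, -1.0]]
force: [-0.1, -0.1, -0.9]
finger_gap: 0.0318
grip_force: 59.9
```

play_rows:
  plan:
    - [0,0,0.02,0,255]
    - [0,0,0.02,0,255]

```text
time_s: 7.18
position: [0.6729, -0.0119, 0.0369]
orientation: [[0.148, 0.989, 0.001], [0.989, -0.148, -0.0], [0.0, 0.001, -1.0]]
force: [0.2, 0.4, -0.6]
finger_gap: 0.0326
grip_force: 59.9
```

play_rows:
  plan:
    - [0,0,0.04,0,255]
    - [0,0,0.04,0,255]
    - [0,0,0.04,0,60]
    - [0,0,0.04,0,60]
    - [0,0,0.04,0,60]

```text
time_s: 7.8
position: [0.6726, -0.0119, 0.0353]
orientation: [[0.148, 0.989, 0.0], [0.989, -0.148, 0.0], [0.0, -0.0, -1.0]]
force: [0.1, 0.8, -0.2]
finger_gap: 0.0653
grip_force: 0.0
```

play_rows:
  plan:
    - [0,0,0,0,0]
    - [0,0,-1,0,0]
    - [0,0,-2.5,0,0]
    - [0,0,-4,0,0]
    - [0,0,-4,0,0]

```text
time_s: 8.43
position: [0.674, -0.0117, 0.1383]
orientation: [[0.149, 0.989, 0.004], [0.989, -0.149, 0.0], [0.001, 0.004, -1.0]]
force: [-0.1, 0.0, 0.1]
finger_gap: 0.0852
grip_force: 0.0
```

```bash
python3 -c "
from h import *
to(.444,.134,.137,123);print(np.round(status.state()['joint_positions'],2))"
```

```text
shift [ 4.4  -9.97  0.01] turn -41.6 yaw now 81.4
[ 0.28  0.75 -0.56  1.52  0.45  1.   -0.56]
```

play_rows:
  plan:
    - [0.9,-2,0,0,0]
    - [1.8,-4,0,0,0]
    - [2.7,-6,0,0,0]
    - [3.6,-8,0,0,0]
    - [4.4,-9.97,0,0,0]

```text
time_s: 9.05
position: [0.4406, 0.1346, 0.1349]
orientation: [[0.148, 0.989, -0.0], [0.989, -0.148, 0.0], [0.0, -0.001, -1.0]]
force: [0.2, 1.3, 0.3]
finger_gap: 0.0856
grip_force: 0.0
```

play_rows:
  plan:
    - [0,0,0,-10.5,0]
    - [0,0,0,-21,0]
    - [0,0,0,-31.5,0]
    - [0,0,0,-41.6,0]
    - [0,0,0,-41.6,0]

```text
time_s: 9.68
position: [0.4422, 0.1337, 0.1348]
orientation: [[-0.545, 0.839, -0.001], [0.839, 0.545, 0.0], [0.001, -0.001, -1.0]]
force: [-0.8, -0.1, -0.5]
finger_gap: 0.0856
grip_force: 0.0
```

```bash
python3 -c "
from h import *
to(.444,.134,.032,123)
snap('side','s2',180,110,200,150,4)
snap('top','t2',180,145,260,185,3)"
```

```text
shift [-0.03  0.07  4.11] turn -0.0 yaw now 123.0
```

View pics/s2.png

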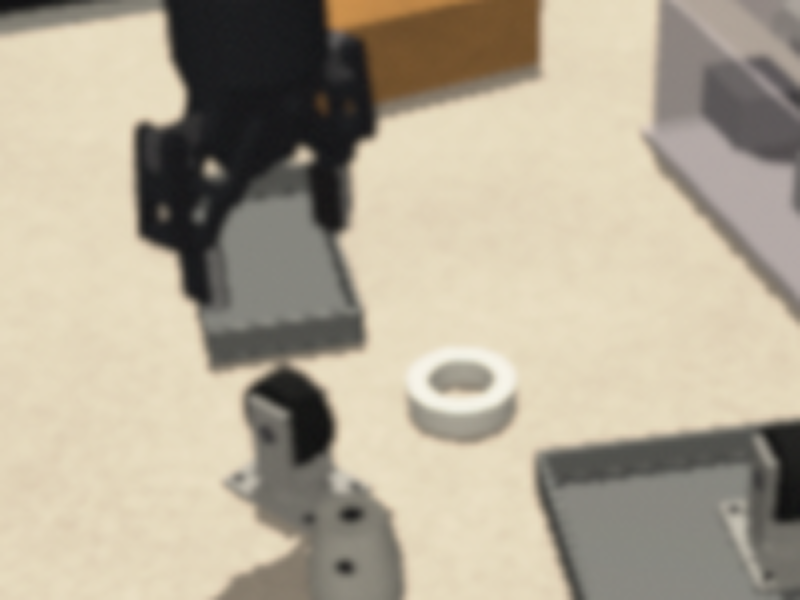

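The gripper is above castor 2 (crop (285,430)) with its fingers across the cheeks, and castor 1 stands in the tray at (780,500). Going down to grip.

play_rows:
  plan:
    - [0,0.07,1.2,0,0]
    - [0,0.07,2.4,0,0]
    - [0,0.07,3.6,0,0]
    - [0,0.07,4.1,0,0]
    - [0,0.07,4.1,0,0]

```text
time_s: 10.4
position: [0.4437, 0.135, 0.0327]
orientation: [[-0.545, 0.839, -0.001], [0.839, 0.545, -0.0], [0.0, -0.001, -1.0]]
force: [-0.5, 1.1, 0.9]
finger_gap: 0.0859
grip_force: 0.0
```

play_rows:
  plan:
    - [0,0,0,0,255]
    - [0,0,0,0,255]
    - [0,0,0,0,255]
    - [0,0,0,0,255]
    - [0,0,0,0,255]

```text
time_s: 11.02
position: [0.4444, 0.1348, 0.0335]
orientation: [[-0.545, 0.838, 0.001], [0.838, 0.545, -0.0], [-0.001, 0.001, -1.0]]
force: [-2.1, -2.2, 15.3]
finger_gap: 0.0327
grip_force: 57.1
```

play_rows:
  plan:
    - [0,0,0,0,255]
    - [0,0,-1,0,255]
    - [0,0,-2,0,255]
    - [0,0,-3,0,255]
    - [0,0,-3,0,255]

```text
time_s: 11.65
position: [0.4447, 0.1348, 0.1091]
orientation: [[-0.545, 0.838, 0.003], [0.838, 0.545, 0.0], [-0.001, 0.002, -1.0]]
force: [0.0, -0.3, -1.6]
finger_gap: 0.0325
grip_force: 59.1
```

```bash
python3 -c "
from h import *
to(.5977,-.0003,.037,81.5)"
```

```text
shift [-7.86  2.18  2.9 ] turn 41.5 yaw now 123.0
```

play_rows:
  plan:
    - [-1.6,0.45,-0.5,0,255]
    - [-3.2,0.9,-0.5,0,255]
    - [-4.8,1.35,-0.5,0,255]
    - [-6.4,1.8,-0.5,0,255]
    - [-7.86,2.18,-0.5,0,255]

```text
time_s: 12.28
position: [0.5974, -0.0015, 0.1191]
orientation: [[-0.545, 0.838, -0.001], [0.838, 0.545, -0.0], [0.0, -0.001, -1.0]]
force: [0.1, 0.9, -1.6]
finger_gap: 0.0324
grip_force: 59.0
```

play_rows:
  plan:
    - [0,0,0,10.5,255]
    - [0,0,0,21,255]
    - [0,0,0,31.5,255]
    - [0,0,0,41.5,255]
    - [0,0,0,41.5,255]

```text
time_s: 12.9
position: [0.5965, -0.0001, 0.1195]
orientation: [[0.146, 0.989, -0.001], [0.989, -0.146, -0.001], [-0.001, -0.001, -1.0]]
force: [-0.0, 0.2, -1.3]
finger_gap: 0.0324
grip_force: 59.0
```

```bash
python3 -c "
from h import *
to(.5977,-.0003,.037,81.5)
snap('side','s3',280,150,200,150,4)"
```

```text
shift [0.   0.05 3.3 ] turn 0.1 yaw now 81.6
```

View pics/s3.png

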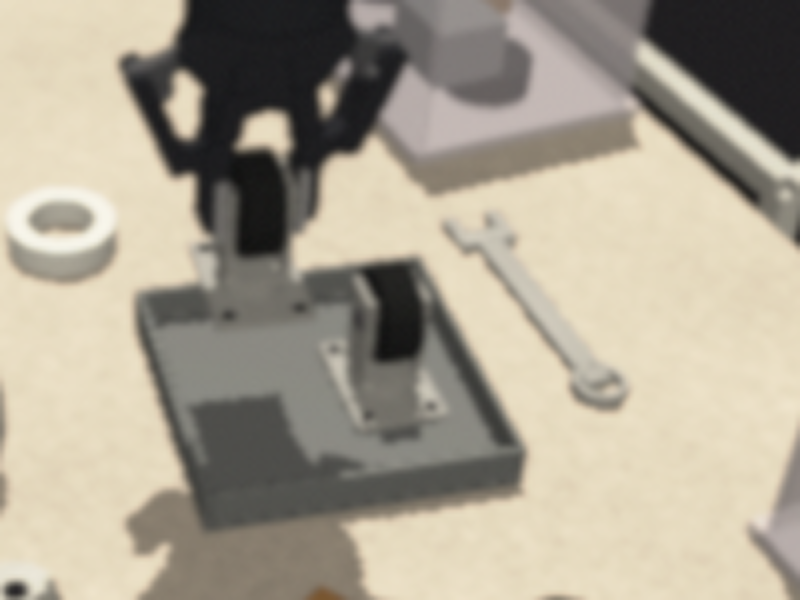

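The held castor is level above the near half of the tray, with its plate at crop (260,300), and castor 1 stands flat at (385,390). I'll lower it 5 mm nearer me for finger clearance.

play_rows:
  plan:
    - [0,-0.15,1,0,255]
    - [0,-0.15,2,0,255]
    - [0,-0.15,3,0,255]
    - [0,-0.15,3.2,0,255]
    - [0,-0.15,3.25,0,255]

```text
time_s: 13.58
position: [0.5932, 0.0006, 0.0392]
orientation: [[0.145, 0.989, -0.0], [0.989, -0.145, 0.0], [0.0, -0.0, -1.0]]
force: [0.2, 0.2, -1.0]
finger_gap: 0.0325
grip_force: 59.1
```

play_rows:
  plan:
    - [0,0,0.03,0,255]
    - [0,0,0.06,0,255]
    - [0,0,0.06,0,255]

```text
time_s: 13.95
position: [0.5932, 0.0004, 0.0379]
orientation: [[0.146, 0.989, 0.0], [0.989, -0.146, -0.0], [0.0, 0.0, -1.0]]
force: [0.2, 0.3, -1.2]
finger_gap: 0.0326
grip_force: 59.1
```

play_rows:
  plan:
    - [0,0,0.03,0,255]
    - [0,0,0.05,0,255]
    - [0,0,0.05,0,255]

```text
time_s: 14.32
position: [0.5933, 0.0004, 0.0376]
orientation: [[0.147, 0.989, 0.001], [0.989, -0.147, -0.001], [-0.001, 0.001, -1.0]]
force: [-7.7, -0.9, 23.3]
finger_gap: 0.0324
grip_force: 61.7
```

play_rows:
  plan:
    - [0,0,0.04,0,255]
    - [0,0,0.04,0,255]
    - [0,0,0.04,0,90]
    - [0,0,0.04,0,90]
    - [0,0,0.04,0,90]

```text
time_s: 14.95
position: [0.5931, 0.0005, 0.0352]
orientation: [[0.147, 0.989, -0.0], [0.989, -0.147, 0.0], [0.0, -0.0, -1.0]]
force: [-0.2, 0.4, 0.2]
finger_gap: 0.0551
grip_force: 0.0
```

play_rows:
  plan:
    - [0,0,-1,0,90]
    - [0,0,-2,0,90]
    - [0,0,-3,0,90]
    - [0,0,-4,0,50]
    - [0,0,-4,0,0]

```text
time_s: 15.58
position: [0.594, 0.0005, 0.1368]
orientation: [[0.147, 0.989, 0.003], [0.989, -0.147, 0.0], [0.0, 0.003, -1.0]]
force: [-0.4, -0.5, 1.1]
finger_gap: 0.084
grip_force: 0.0
```

```bash
python3 -c "
from h import *
to(.4433,.0102,.137,81.5)
to(.4433,.0102,.137,0)"
```

```text
shift [-0.5  -6.02 -0.02] turn 0.1 yaw now 81.6
shift [-0.5  -6.02 -0.02] turn 81.6 yaw now 81.6
```

play_rows:
  plan:
    - [-0.1,-1.5,0,0,0]
    - [-0.3,-3,0,0,0]
    - [-0.4,-4.5,0,0,0]
    - [-0.5,-6.02,0,0,0]
    - [-0.5,-6.02,0,0,0]

```text
time_s: 16.2
position: [0.4401, 0.0099, 0.1349]
orientation: [[0.146, 0.989, -0.002], [0.989, -0.146, -0.001], [-0.001, -0.002, -1.0]]
force: [1.2, 0.6, -0.2]
finger_gap: 0.0855
grip_force: 0.0
```

```bash
python3 -c "
from h import *
to(.4433,.0102,.019,82)
snap('side','s4',180,150,260,185,3)"
```

```text
shift [0.03 0.13 4.63] turn -0.4 yaw now 81.6
```

View pics/s4.png

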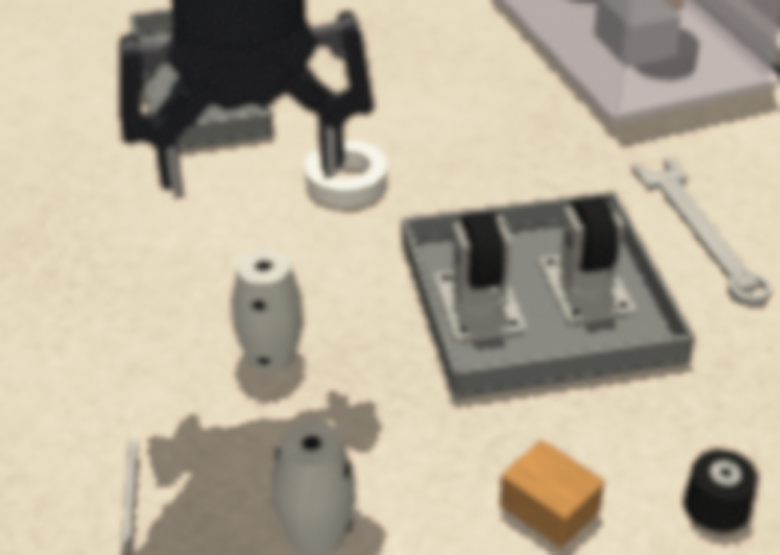

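Both castors stand flat in the tray (crop (480,280) and (595,265)). The fingers straddle coupler A at (267,300). Descending.

play_rows:
  plan:
    - [0,0.13,1.3,0,0]
    - [0,0.13,2.6,0,0]
    - [0,0.13,3.9,0,0]
    - [0,0.13,4.6,0,0]
    - [0,0.13,4.63,0,0]

```text
time_s: 16.88
position: [0.4454, 0.01, 0.0182]
orientation: [[0.146, 0.989, -0.002], [0.989, -0.146, 0.0], [-0.0, -0.002, -1.0]]
force: [0.2, 0.2, 0.0]
finger_gap: 0.0855
grip_force: 0.0
```

play_rows:
  plan:
    - [0,0,0,0,255]
    - [0,0,0,0,255]
    - [0,0,0,0,255]
    - [0,0,0,0,255]
    - [0,0,0,0,255]

```text
time_s: 17.5
position: [0.4461, 0.0096, 0.0205]
orientation: [[0.147, 0.989, 0.001], [0.989, -0.147, -0.0], [-0.0, 0.001, -1.0]]
force: [-3.2, -0.4, 15.3]
finger_gap: 0.0462
grip_force: 59.1
```

play_rows:
  plan:
    - [0,0,0,0,255]
    - [0,0,-1,0,255]
    - [0,0,-2.4,0,255]
    - [0,0,-4,0,255]
    - [0,0,-4,0,255]

```text
time_s: 18.12
position: [0.447, 0.0094, 0.1221]
orientation: [[0.148, 0.989, 0.005], [0.989, -0.148, -0.0], [0.0, 0.005, -1.0]]
force: [-0.8, -0.4, -1.2]
finger_gap: 0.0467
grip_force: 62.3
```

```bash
python3 -c "
from h import *
to(.490,.403,.025,82.4)"
```

```text
shift [15.82 -0.64  3.89] turn -0.9 yaw now 81.5
```

play_rows:
  plan:
    - [2.3,-0.1,0,0,255]
    - [4.6,-0.2,0,0,255]
    - [6.9,-0.3,0,0,255]
    - [9.2,-0.4,0,0,255]
    - [11.5,-0.5,0,0,255]

```text
time_s: 18.75
position: [0.4753, 0.2974, 0.1188]
orientation: [[0.147, 0.989, -0.0], [0.989, -0.147, -0.001], [-0.001, -0.0, -1.0]]
force: [1.3, -0.5, -1.2]
finger_gap: 0.0464
grip_force: 62.2
```

play_rows:
  plan:
    - [2.2,-0.1,0,0,255]
    - [4.32,-0.14,0,0,255]
    - [4.32,-0.14,1,0,255]
    - [4.32,-0.14,2,0,255]
    - [4.32,-0.14,2,0,255]

```text
time_s: 19.38
position: [0.4868, 0.4023, 0.0673]
orientation: [[0.146, 0.989, -0.003], [0.989, -0.146, -0.003], [-0.003, -0.002, -1.0]]
force: [0.6, -0.4, -1.6]
finger_gap: 0.0462
grip_force: 62.1
```

```bash
python3 -c "
from h import *
to(.490,.403,.024,82.4);s=status.state();print(s['force'],s['finger_gap'])
snap('side','s5',180,80,200,150,4)"
```

```text
shift [0.05 0.13 1.73] turn -0.8 yaw now 81.6
[ 0.61691512 -0.39333014 -1.56514041] 0.04619770561430116
```

View pics/s5.png

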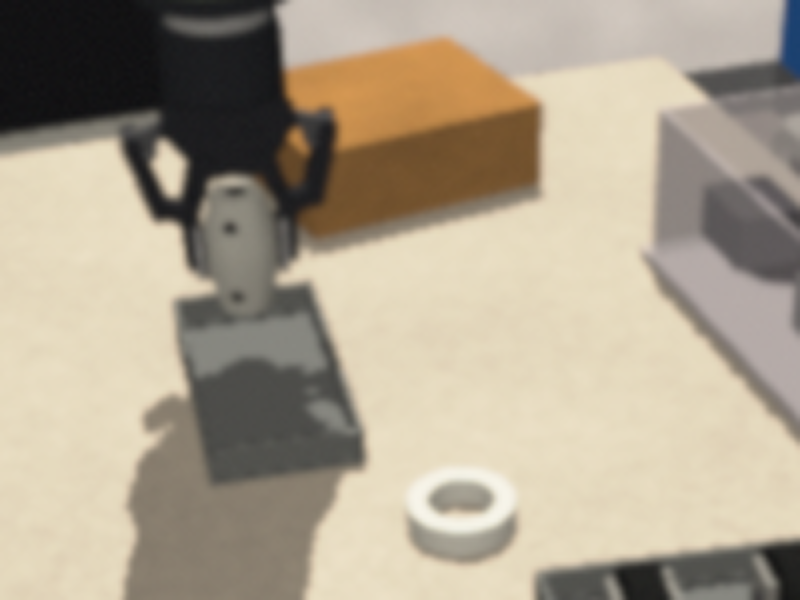

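Coupler A hangs upright over the far end of the long tray (crop (240,250)), clear of the brown box. Lowering.

play_rows:
  plan:
    - [0.05,0.1,0.7,0,255]
    - [0.05,0.1,1.3,0,255]
    - [0.05,0.1,1.6,0,255]
    - [0.05,0.1,1.65,0,255]
    - [0.05,0.1,1.65,0,255]

```text
time_s: 20.05
position: [0.4905, 0.4043, 0.0285]
orientation: [[0.147, 0.989, 0.0], [0.989, -0.147, 0.0], [0.0, 0.0, -1.0]]
force: [0.2, -0.2, -1.6]
finger_gap: 0.0465
grip_force: 62.2
```

play_rows:
  plan:
    - [0,0,0.04,0,255]
    - [0,0,0.04,0,255]

```text
time_s: 20.3
position: [0.4905, 0.4042, 0.0276]
orientation: [[0.147, 0.989, 0.0], [0.989, -0.147, 0.0], [0.0, 0.0, -1.0]]
force: [-1.3, 0.3, -1.5]
finger_gap: 0.0465
grip_force: 62.2
```

play_rows:
  plan:
    - [0,0,0.04,0,255]
    - [0,0,0.08,0,255]
    - [0,0,0.08,0,255]

```text
time_s: 20.68
position: [0.4904, 0.4041, 0.0252]
orientation: [[0.147, 0.989, -0.0], [0.989, -0.147, -0.0], [-0.0, -0.0, -1.0]]
force: [0.6, -0.6, -2.0]
finger_gap: 0.0463
grip_force: 62.2
```

play_rows:
  plan:
    - [0,0,0.02,0,255]
    - [0,0,0.04,0,255]
    - [0,0,0.04,0,255]

```text
time_s: 21.05
position: [0.4905, 0.4042, 0.0247]
orientation: [[0.147, 0.989, 0.0], [0.989, -0.147, 0.0], [0.0, 0.0, -1.0]]
force: [-2.0, -1.6, 4.6]
finger_gap: 0.0465
grip_force: 62.8
```

play_rows:
  plan:
    - [0,0,0,0,60]
    - [0,0,0,0,20]
    - [0,0,0,0,0]
    - [0,0,0,0,0]

```text
time_s: 21.55
position: [0.4904, 0.4041, 0.0243]
orientation: [[0.147, 0.989, -0.0], [0.989, -0.147, 0.0], [-0.0, -0.0, -1.0]]
force: [-0.4, 0.5, 0.8]
finger_gap: 0.0856
grip_force: 0.0
```

play_rows:
  plan:
    - [0,0,-0.8,0,0]
    - [0,0,-2,0,0]
    - [0,0,-3.3,0,0]
    - [0,0,-4.6,0,0]
    - [0,0,-4.6,0,0]

```text
time_s: 22.18
position: [0.4914, 0.4052, 0.1431]
orientation: [[0.147, 0.989, 0.004], [0.989, -0.147, 0.003], [0.004, 0.003, -1.0]]
force: [-0.8, -0.4, 0.7]
finger_gap: 0.0856
grip_force: 0.0
```

```bash
python3 -c "
from h import *
to(.4229,-.1457,.137,82)"
```

```text
shift [-22.2    0.52   0.17] turn -0.4 yaw now 81.6
```

play_rows:
  plan:
    - [-2.2,0,0,0,0]
    - [-4.4,0.1,0,0,0]
    - [-6.6,0.1,0,0,0]
    - [-8.8,0.2,0,0,0]
    - [-11,0.3,0,0,0]

```text
time_s: 22.8
position: [0.457, 0.1292, 0.1396]
orientation: [[0.146, 0.989, 0.0], [0.989, -0.146, -0.0], [-0.0, 0.0, -1.0]]
force: [0.8, -0.9, 0.1]
finger_gap: 0.0856
grip_force: 0.0
```

play_rows:
  plan:
    - [-2.2,0,0,0,0]
    - [-4.4,0.1,0,0,0]
    - [-6.6,0.1,0.1,0,0]
    - [-8.8,0.2,0.1,0,0]
    - [-11.1,0.2,0.1,0,0]

```text
time_s: 23.42
position: [0.4214, -0.1459, 0.1372]
orientation: [[0.146, 0.989, 0.0], [0.989, -0.146, -0.0], [-0.0, 0.0, -1.0]]
force: [1.0, -0.9, 0.5]
finger_gap: 0.0856
grip_force: 0.0
```

play_rows:
  plan:
    - [-0.1,0,0,0,0]
    - [-0.1,0,0,0,0]

```text
time_s: 23.68
position: [0.4214, -0.1464, 0.137]
orientation: [[0.147, 0.989, 0.0], [0.989, -0.147, 0.0], [0.0, 0.0, -1.0]]
force: [0.4, 1.6, -1.0]
finger_gap: 0.0851
grip_force: 0.0
```

```bash
python3 -c "
from h import *
to(.4229,-.1457,.019,82)"
```

```text
shift [0.04 0.05 4.72] turn -0.5 yaw now 81.5
```

play_rows:
  plan:
    - [0,0.05,1.3,0,0]
    - [0,0.05,2.6,0,0]
    - [0,0.05,3.9,0,0]
    - [0,0.05,4.65,0,0]
    - [0,0.05,4.72,0,0]

```text
time_s: 24.3
position: [0.4225, -0.145, 0.0181]
orientation: [[0.144, 0.99, -0.002], [0.99, -0.144, 0.001], [0.001, -0.002, -1.0]]
force: [0.5, -0.2, -1.0]
finger_gap: 0.0851
grip_force: 0.0
```

play_rows:
  plan:
    - [0,0,0,0,255]
    - [0,0,0,0,255]
    - [0,0,0,0,255]
    - [0,0,0,0,255]
    - [0,0,0,0,255]

```text
time_s: 24.92
position: [0.4231, -0.1469, 0.0198]
orientation: [[0.147, 0.989, 0.001], [0.989, -0.147, -0.001], [-0.0, 0.002, -1.0]]
force: [-3.7, 2.3, 16.4]
finger_gap: 0.0467
grip_force: 58.8
```

play_rows:
  plan:
    - [0,0,0,0,255]
    - [0,0,-1,0,255]
    - [0,0,-2.4,0,255]
    - [0,0,-4,0,255]
    - [0,0,-4,0,255]

```text
time_s: 25.55
position: [0.4238, -0.1476, 0.1213]
orientation: [[0.148, 0.989, 0.004], [0.989, -0.148, -0.002], [-0.001, 0.004, -1.0]]
force: [0.3, -0.4, -3.0]
finger_gap: 0.0464
grip_force: 63.0
```

```bash
python3 -c "
from h import *
to(.478,.314,.025,82.4)"
```

```text
shift [18.59 -0.6   3.83] turn -0.9 yaw now 81.5
```

play_rows:
  plan:
    - [2.2,0,0,0,255]
    - [4.4,-0.1,0,0,255]
    - [6.6,-0.1,0,0,255]
    - [8.8,-0.2,0,0,255]
    - [11,-0.3,0,0,255]

```text
time_s: 26.18
position: [0.4552, 0.1277, 0.1182]
orientation: [[0.147, 0.989, -0.001], [0.989, -0.147, -0.0], [-0.0, -0.0, -1.0]]
force: [1.5, -0.2, -2.5]
finger_gap: 0.0466
grip_force: 62.9
```

play_rows:
  plan:
    - [2.2,-0.1,0,0,255]
    - [4.4,-0.2,0,0,255]
    - [6.6,-0.25,0,0,255]
    - [7.6,-0.3,0.5,0,255]
    - [7.6,-0.3,2,0,255]

```text
time_s: 26.8
position: [0.4761, 0.3181, 0.0685]
orientation: [[0.144, 0.99, 0.002], [0.99, -0.144, 0.002], [0.003, 0.002, -1.0]]
force: [0.8, -0.8, -3.1]
finger_gap: 0.0463
grip_force: 62.9
```

play_rows:
  plan:
    - [0,0,0,0,255]
    - [0,0,0,0,255]

```text
time_s: 27.05
position: [0.4761, 0.3152, 0.0695]
orientation: [[0.147, 0.989, 0.0], [0.989, -0.147, 0.0], [0.0, 0.0, -1.0]]
force: [-0.3, 0.5, -1.5]
finger_gap: 0.0463
grip_force: 63.0
```

```bash
python3 -c "
from h import *
to(.478,.314,.025,82.4)
snap('side','s6',180,80,200,150,4)"
```

```text
shift [-0.03  0.08  1.78] turn -0.9 yaw now 81.5
```

View pics/s6.png

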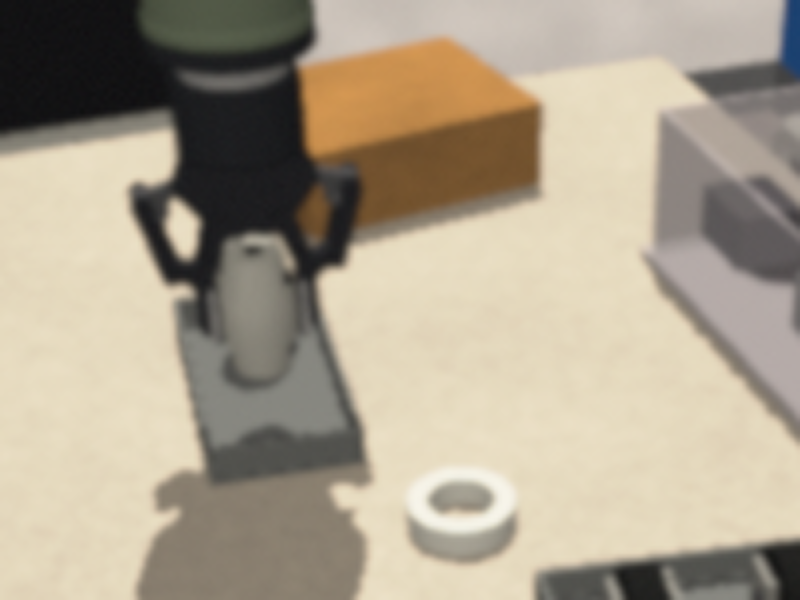

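Coupler B is over the near part of the tray (crop (255,310)), close to upright, and hides coupler A behind it. Lowering.

play_rows:
  plan:
    - [0,0.08,0.7,0,255]
    - [0,0.08,1.4,0,255]
    - [0,0.08,1.7,0,255]
    - [0,0.08,1.76,0,255]
    - [0,0.08,1.76,0,255]

```text
time_s: 27.72
position: [0.478, 0.3152, 0.0249]
orientation: [[0.147, 0.989, 0.0], [0.989, -0.147, 0.0], [0.0, 0.0, -1.0]]
force: [0.1, -0.0, -2.8]
finger_gap: 0.0469
grip_force: 63.0
```

play_rows:
  plan:
    - [0,0,0.03,0,255]
    - [0,0,0.06,0,255]
    - [0,0,0.06,0,255]

```text
time_s: 28.1
position: [0.4782, 0.3152, 0.024]
orientation: [[0.147, 0.989, 0.001], [0.989, -0.147, 0.0], [0.0, 0.001, -1.0]]
force: [-2.2, -0.7, 7.7]
finger_gap: 0.0465
grip_force: 64.0
```

Contact (about 8 N). Release and rise.

play_rows:
  plan:
    - [0,0,0,0,60]
    - [0,0,0,0,20]
    - [0,0,0,0,0]
    - [0,0,0,0,0]

```text
time_s: 28.6
position: [0.478, 0.315, 0.0233]
orientation: [[0.147, 0.989, 0.0], [0.989, -0.147, 0.0], [0.0, 0.0, -1.0]]
force: [-0.4, -1.6, 0.8]
finger_gap: 0.0851
grip_force: 0.0
```

play_rows:
  plan:
    - [0,0,-0.8,0,0]
    - [0,0,-2,0,0]
    - [0,0,-3.5,0,0]
    - [0,0,-5.5,0,0]
    - [0,0,-6.6,0,0]

```text
time_s: 29.22
position: [0.4782, 0.3155, 0.1921]
orientation: [[0.146, 0.989, 0.002], [0.989, -0.146, 0.002], [0.002, 0.002, -1.0]]
force: [-0.3, -0.1, 0.7]
finger_gap: 0.0849
grip_force: 0.0
```

```bash
python3 -c "
from h import *
to(.6576,-.216,.19,80)
snap('side','s7',180,80,200,150,4)"
```

```text
shift [-19.98  10.21   0.07] turn 1.6 yaw now 81.6
```

View pics/s7.png

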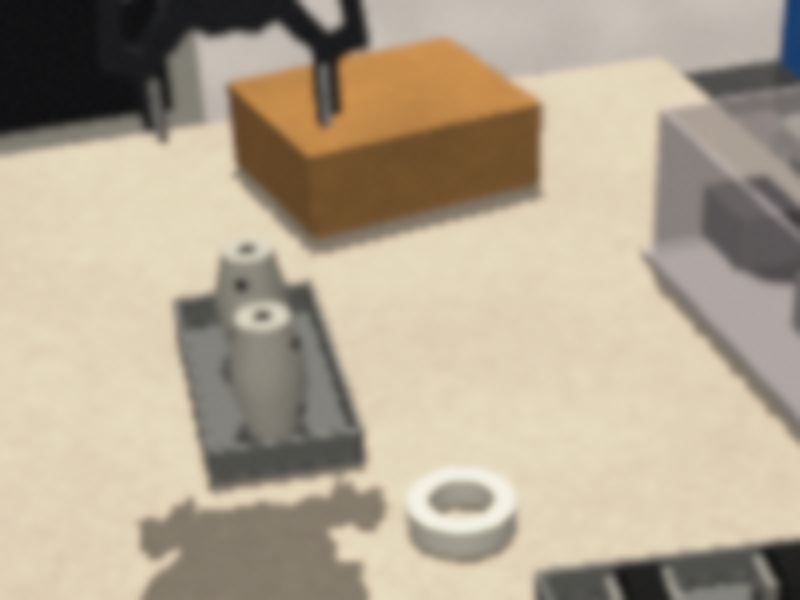

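Both couplers stand on end in the long tray (crop (247,280) and (265,370)). Now the rubber foot, with the gripper turned so its fingers avoid the carton.

play_rows:
  plan:
    - [-2,1,0,0,0]
    - [-4,2,0,0,0]
    - [-6,3,0,0,0]
    - [-8,4,0,0,0]
    - [-10,5.1,0,0,0]

```text
time_s: 29.9
position: [0.5677, 0.0474, 0.1896]
orientation: [[0.146, 0.989, 0.001], [0.989, -0.146, 0.0], [0.0, 0.001, -1.0]]
force: [0.9, 0.0, -0.5]
finger_gap: 0.0852
grip_force: 0.0
```

play_rows:
  plan:
    - [-2,1,0,0,0]
    - [-4,2,0,0,0]
    - [-6,3,0,0,0]
    - [-8,4,0,0,0]
    - [-10,5.1,0,0,0]

```text
time_s: 30.52
position: [0.6571, -0.2187, 0.1897]
orientation: [[0.146, 0.989, 0.001], [0.989, -0.146, 0.0], [0.0, 0.001, -1.0]]
force: [0.7, 0.6, 0.5]
finger_gap: 0.0857
grip_force: 0.0
```

play_rows:
  plan:
    - [0,0,0,10.5,0]
    - [0,0,0,21,0]
    - [0,0,0,31.5,0]
    - [0,0,0,42,0]
    - [0,0,0,44.6,0]

```text
time_s: 31.15
position: [0.6569, -0.2166, 0.1896]
orientation: [[0.801, 0.599, 0.001], [0.599, -0.801, 0.0], [0.001, 0.0, -1.0]]
force: [-1.4, -0.4, 0.5]
finger_gap: 0.0852
grip_force: 0.0
```

play_rows:
  plan:
    - [0,0,1.5,0,0]
    - [0,0,3,0,0]
    - [0,0,4,0,0]
    - [0,0,4,0,0]

```text
time_s: 31.65
position: [0.656, -0.2165, 0.0876]
orientation: [[0.799, 0.602, -0.002], [0.602, -0.799, 0.001], [-0.001, -0.002, -1.0]]
force: [0.5, 0.2, 0.7]
finger_gap: 0.0854
grip_force: 0.0
```

```bash
python3 -c "
from h import *
to(.6576,-.216,.003,37)
snap('side','s8',310,210,200,150,4)"
```

```text
shift [0.07 0.03 3.38] turn -0.0 yaw now 37.0
```

View pics/s8.png

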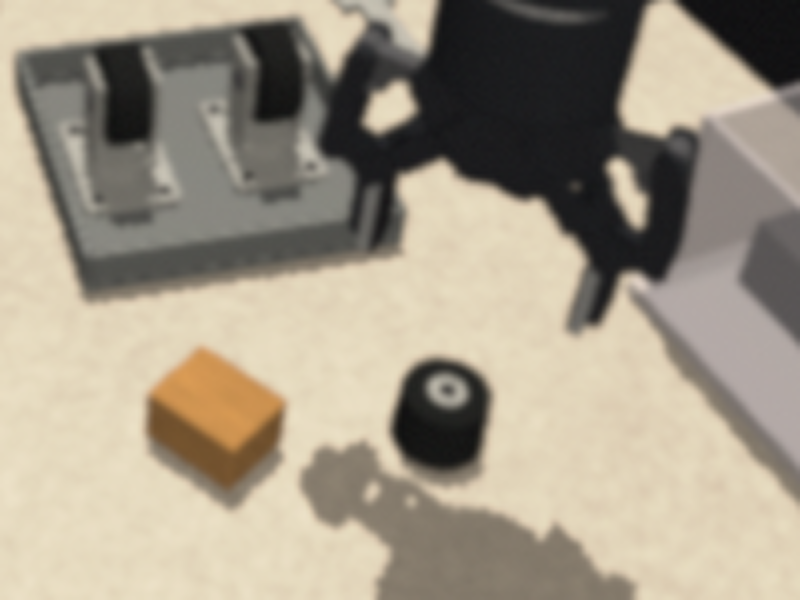

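```bash
python3 -c "
from h import *
print(p2w('side',[(470,281)],0.0), p2w('side',[(310+447/4,210+388/4)],.03))"
```

```text
[[ 0.80420317 -0.17522974]] [[ 0.65730789 -0.21773951]]
```

The side view puts the foot at (0.657, -0.218), which agrees with the top view. The box corner is over 10 cm away and the fingers clear the carton. Descending and gripping.

play_rows:
  plan:
    - [0.07,0.05,1.2,0,0]
    - [0.07,0.05,2.4,0,0]
    - [0.07,0.05,3.2,0,0]
    - [0.07,0.05,3.38,0,0]
    - [0.07,0.05,3.38,0,0]

```text
time_s: 32.33
position: [0.6595, -0.2171, 0.0048]
orientation: [[0.799, 0.601, 0.001], [0.601, -0.799, -0.0], [0.001, 0.001, -1.0]]
force: [0.5, -0.0, 0.8]
finger_gap: 0.0856
grip_force: 0.0
```

play_rows:
  plan:
    - [0,0,0,0,255]
    - [0,0,0,0,255]
    - [0,0,0,0,255]
    - [0,0,0,0,255]
    - [0,0,0,0,255]

```text
time_s: 32.95
position: [0.6594, -0.2171, 0.0049]
orientation: [[0.799, 0.601, 0.001], [0.601, -0.799, -0.0], [0.0, 0.001, -1.0]]
force: [-4.5, 1.0, 10.8]
finger_gap: 0.0406
grip_force: 60.5
```

play_rows:
  plan:
    - [0,0,0,0,255]
    - [0,0,-0.6,0,255]
    - [0,0,-1.6,0,255]
    - [0,0,-3,0,255]
    - [0,0,-3,0,255]

```text
time_s: 33.58
position: [0.6606, -0.2174, 0.0825]
orientation: [[0.799, 0.601, 0.005], [0.601, -0.799, -0.001], [0.003, 0.004, -1.0]]
force: [-0.6, 0.0, 0.6]
finger_gap: 0.0403
grip_force: 61.0
```

```bash
python3 -c "
from h import *
to(.495,-.361,.008,37)"
```

```text
shift [-8.76  0.6   2.96] turn -0.0 yaw now 37.0
```

play_rows:
  plan:
    - [-2,0.1,0,0,255]
    - [-4,0.3,0,0,255]
    - [-6,0.4,0,0,255]
    - [-8,0.5,0,0,255]
    - [-8.76,0.6,0,0,255]

```text
time_s: 34.2
position: [0.4903, -0.363, 0.0787]
orientation: [[0.801, 0.599, -0.002], [0.599, -0.801, -0.001], [-0.002, -0.0, -1.0]]
force: [-1.0, 0.3, -0.2]
finger_gap: 0.0406
grip_force: 61.0
```

play_rows:
  plan:
    - [0,0,0.8,0,255]
    - [0,0,1.6,0,255]
    - [0,0,1.6,0,255]

```text
time_s: 34.58
position: [0.493, -0.3586, 0.0364]
orientation: [[0.798, 0.603, -0.003], [0.603, -0.798, 0.003], [-0.001, -0.004, -1.0]]
force: [-0.0, 0.1, -1.3]
finger_gap: 0.0405
grip_force: 61.0
```

```bash
python3 -c "
from h import *
to(.495,-.361,.0095,37)
snap('side','s9',310,310,200,150,4)"
```

```text
shift [0.   0.13 1.08] turn 0.1 yaw now 37.1
```

View pics/s9.png

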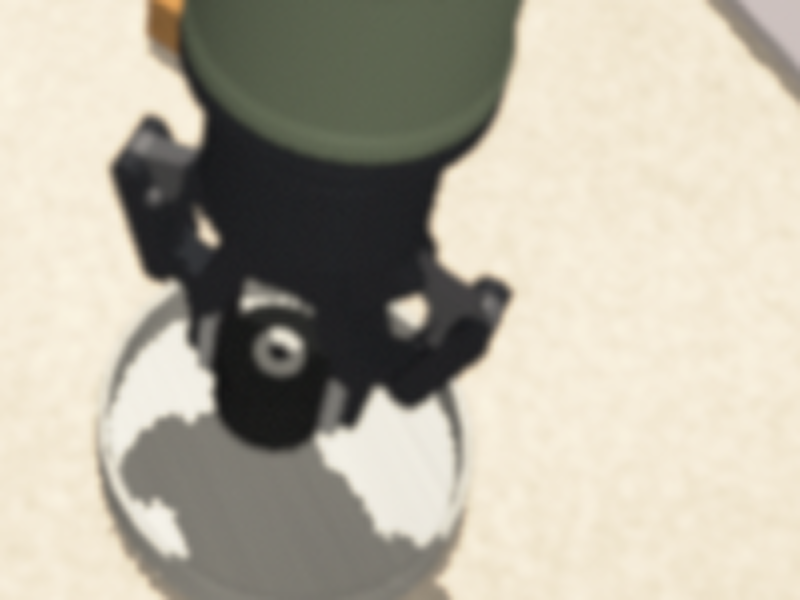

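The foot is held upright over the dish (washer at crop (278,350)). Lowering to contact.

play_rows:
  plan:
    - [0,0.1,0.5,0,255]
    - [0,0.1,0.9,0,255]
    - [0,0.1,1,0,255]
    - [0,0.1,1.02,0,255]

```text
time_s: 35.12
position: [0.4946, -0.3626, 0.0132]
orientation: [[0.799, 0.601, -0.0], [0.601, -0.799, 0.0], [-0.0, -0.0, -1.0]]
force: [0.4, 0.2, -0.9]
finger_gap: 0.0406
grip_force: 61.0
```

play_rows:
  plan:
    - [0,0,0.04,0,255]
    - [0,0,0.06,0,255]
    - [0,0,0.06,0,255]

```text
time_s: 35.5
position: [0.4946, -0.3627, 0.0119]
orientation: [[0.799, 0.601, 0.0], [0.601, -0.799, -0.0], [0.0, 0.0, -1.0]]
force: [-0.3, 0.3, -0.0]
finger_gap: 0.0406
grip_force: 61.0
```

play_rows:
  plan:
    - [0,0,0.04,0,255]
    - [0,0,0.08,0,255]
    - [0,0,0.08,0,255]

```text
time_s: 35.88
position: [0.4946, -0.3626, 0.0097]
orientation: [[0.799, 0.601, -0.0], [0.601, -0.799, 0.0], [0.0, -0.0, -1.0]]
force: [0.0, 0.2, -0.5]
finger_gap: 0.0406
grip_force: 61.0
```

play_rows:
  plan:
    - [0,0,0.02,0,255]
    - [0,0,0.04,0,255]
    - [0,0,0.04,0,255]

```text
time_s: 36.25
position: [0.4946, -0.3626, 0.0089]
orientation: [[0.799, 0.601, 0.0], [0.601, -0.799, -0.0], [-0.0, 0.0, -1.0]]
force: [-1.4, 0.6, 3.2]
finger_gap: 0.0403
grip_force: 61.5
```

play_rows:
  plan:
    - [0,0,0,0,60]
    - [0,0,0,0,60]
    - [0,0,0,0,50]
    - [0,0,0,0,50]

```text
time_s: 36.75
position: [0.4946, -0.3626, 0.0088]
orientation: [[0.799, 0.601, -0.0], [0.601, -0.799, 0.0], [0.0, -0.0, -1.0]]
force: [-0.9, 0.3, -0.2]
finger_gap: 0.0686
grip_force: 0.0
```

play_rows:
  plan:
    - [0,0,-0.8,0,50]
    - [0,0,-2,0,50]
    - [0,0,-4,0,50]
    - [0,0,-6,0,50]
    - [0,0,-8,0,50]

```text
time_s: 37.38
position: [0.4944, -0.3624, 0.212]
orientation: [[0.799, 0.602, 0.001], [0.602, -0.799, -0.001], [0.0, 0.001, -1.0]]
force: [-0.2, -1.1, 0.5]
finger_gap: 0.0689
grip_force: 0.0
```

play_rows:
  plan:
    - [-2,0.8,0,0,0]
    - [-4,1.6,0,0,0]
    - [-6,2.4,0,0,0]
    - [-7,3.2,0,0,0]
    - [-7,3.2,0,0,0]

```text
time_s: 38.0
position: [0.4012, -0.5339, 0.2098]
orientation: [[0.801, 0.599, 0.0], [0.599, -0.801, -0.001], [-0.0, 0.001, -1.0]]
force: [-0.4, 0.0, -0.3]
finger_gap: 0.0854
grip_force: 0.0
```

```bash
python3 -c "
from h import *
im=[imaging.grab_frame(n)[:,:,::-1] for n in('top','side')]
cv2.imwrite('pics/fin.png',cv2.resize(np.vstack([im[0][140:340,50:600],im[1][110:480,40:590]]),(792,int(570*1.04)))) 
print(status.state()['time_s'])"
```

```text
38.1
```

View pics/fin.png

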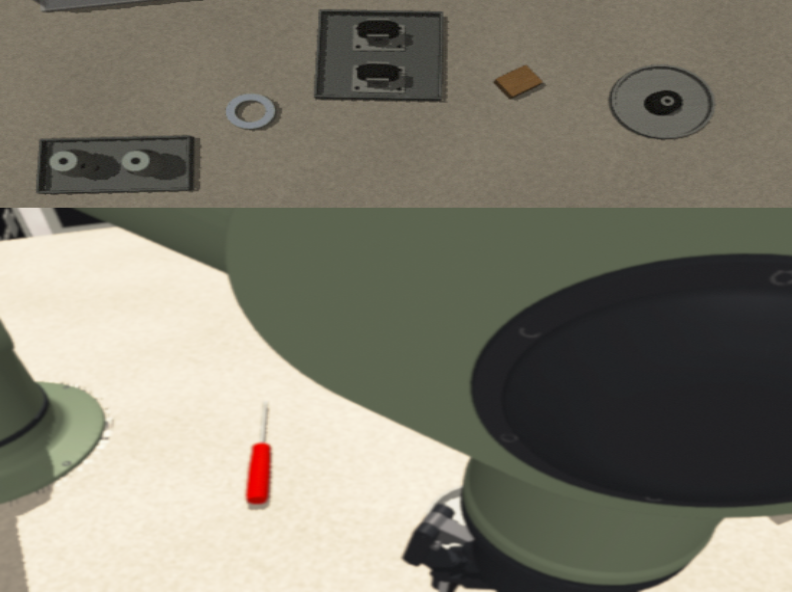

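The top view shows everything placed: castors square in their tray, both couplers on end, and the foot upright in the dish at (662,102). The tape and carton haven't moved. Handing in.

```bash
python3 -c "
from plant import robot
print(robot.close_job())"
```

```text
the job is handed in; nothing more can be done
None
```

The job is handed in at about 38 s: castors in the square tray, couplers standing in the long tray and the foot upright in the dish, with the tape roll and carton left in place.

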